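One turn of the microtome wheel

ROBOT

A 6-joint arm with a two-finger parallel gripper is mounted at the origin on the work surface. World frame = base frame: x ahead of the robot, y to its left, z up, the work surface at z = 0. Lengths are in m, angles in rad, forces in N, time in s.
With the tool pointing down it reaches from about 0.225 to 0.875 m from the base axis. Payload 3.4 kg.
Tool frame: the origin (TCP) lies at the very end of the fingers, on their centre line; the grasp point (between the pads) lies 19 mm behind it; z points along the fingers, y is the line along which they close (so a half turn about z gives the same grasp; the last joint's range is limited). The gripper opens to 85 mm and grips with 20 to 120 N. Pads are 22 mm wide; open, the fingers measure 114 mm over their backs; the gripper's body (76 mm by 85 mm) begins 54 mm behind the grasp point. The pads swing forward as they close: fully open they stand 13 mm farther back than shut.
Start: joints at [1.033, 0.276, 1.505, -0, 1.361, -0.121], TCP at [0.233, 0.526, 0.231] pointing down, gripper open.
Joint ranges: [-2.89, 2.89], [-0.75, 2.08], [0.22, 2.7], [-1.18, 4.32], [0.11, 2.71], [-2.7, 2.7]. Speed limits (rad/s): [2.57, 2.57, 3.14, 3.14, 3.14, 3.14].

INTERFACE

Orientations are given as a unit quaternion [w, x, y, z].
In Python, from rig import get_state, optics, sign_off gives the robot as it stands.
- The arm moves only by the tool send_rows, never from a script. Its argument "increments" is a list of rows, each an object with "gripper": the gripper's target within -1 to 1 (shut at 1, half-way at 0, fully open at -1); "linear": the shift along the world's x, y, z in m, a list of three; "delta_rot": the turn, a rotation vector about the world's x, y, z in rad, a list of three. In form: [{"gripper": gripper, "linear": [dx, dy, dz], "delta_rot": [rx, ry, rz]}, ...]. A call has 1 to 8 rows; each row is the pose to reach, as a shift and turn from the pose commanded when the call began; what a row does not reach only later rows make up. A row lasts 1/10 s, in which the tool goes at most 50 mm and 8.59 degrees, less where a joint would pass 70% of its speed; a pose out of reach is approached as far as the arm can. A call with a gripper value outside its range is refused whole. The fingers move at their own pace and stop on an object; "newtons" is the grip in N (left out, the last holds). Time passes only in rows, so rows that repeat a pose let the fingers close. It gives the time, the measured TCP pose, the force, the opening and the grip force at its end, in the units of the state.
- get_state(): the state, without advancing time (a new reading comes with each control period).
- optics.get_image(name): name is "scene" or "side" or "wrist"; returns a dict with "pixels" (384x512x3 uint8, blue, green, red), "K" (3x3 intrinsics, pixels), "rvec" (rotation vector, rad) and "tvec" (3), from world to camera coordinates, as OpenCV has them; the wrist camera has in their place "T_tool_cam" (4x4, takes a point from camera to tool coordinates, whose origin is the TCP and whose axes are the flange's). Camera axes: x right, y down, z forward; pixel columns grow to the right and rows downward; lengths in m; the calibration is good to about 2 mm. A picture is of the moment at which its call begins: read the wrist's pose just before it. There is no depth.
- sign_off(): hands the job in; it is judged then, once.
The state is a dict: "clock": time; "qpos": joint angles; "qd": joint speeds; "effort": joint torques, N m; "position": TCP position; "ee_rot": TCP orientation; "contact_force": force on the tool from outside, world axes, zero at the start; "moment": the same for the moment, N m; "width": finger opening in m; "gripper_force": force on a finger pad.
Only numpy, scipy, OpenCV 4.12 (cv2) and the standard library are available. Lean on these libraries where they do the work, as an engineer would, in place of code of your own. Each camera call takes 0.05 s, during which the arm holds its last target. There are 200 camera calls.

TASK

Cut one section on the rotary microtome: with a fingertip or the outside of the closed fingers, gently push its hand wheel round clockwise by the crank handle (over the top, away from the front of the machine, and down) through exactly one full turn, so that the handle stands straight up at the top again, and then let go of it and stand clear. Only push the handle, never pinch it, do not turn the wheel backwards or start a second cut, keep off the blade holder, and leave everything else on the bench and on the machine where it lies.

Things in the scene. Friction and masses are not known exactly. Their poses are not given: they have to be found in the camera images.
- wheel (a joint): hand wheel angle, rad: 0 = crank handle straight up; grows clockwise as seen facing the wheel from outside: pi/2 = handle at the machine's rear, pi = straight down, 3/2 pi = towards its front, 2 pi (6.28) = up again after one turn; it counts on, no wrap. Light even drag (0.12 N m, 2 N at the handle); nearly balanced, does not coast, stays where left. The wax block goes 60 mm down past the blade and up once a turn
- wheel_axis (a point): point on the wheel's level axis, 145 mm above the bench, in the plane half-way along the crank handle. Axes of the microtome: x level, from the machine's front to its rear (within 20 degrees of straight away from the robot); y level, along the wheel's axis into the machine; z up
- wheel_face (a point): grey solid disc of the hand wheel, 164 mm diameter, 22 mm thick. Its outer face lies at y = +42 mm in the wheel_axis frame; a hub cap (40 mm diameter) and the handle's boss stand 8 mm proud of it. The space outside, y under +30 mm, is free all round the handle. This point: centre of the outer face, on the axis
- microtome: the cream rotary microtome, fixed; origin on the bench below wheel_axis, same axes. Its base, 36 mm high, reaches from x = -220 to +220 and y = +62 to +348 mm; its housing from x = -85 to +215 and y = +77 to +339 mm, 240 mm high, 252 mm with the tray rim on top; the things lying in that tray reach up to 290 mm
- handle_mid (a point): middle of the crank handle, on its own axis, 65 mm from the wheel's axis: in the wheel_axis frame x = 65 sin(wheel), y = 0, z = 65 cos(wheel) mm. This frame turns with the wheel; its y stays along the wheel's axis
- handle: the crank handle: a dark round sleeve, 24 mm diameter, 79 mm long (y = +36 to -43 mm in the wheel_axis frame), its free end rounded by 4 mm, standing level out of the disc parallel to the wheel's axis, and rolling freely on its own spindle. Origin as point handle_mid; its x and z roll with the sleeve
- blade_holder: steel blade holder with the bare blade, in front of the wax block on the machine's base: 140 mm high, 170 mm wide; origin: middle of its underside, at x = -170, y = +208 mm in the microtome's frame, 36 mm above the bench
- slide_box: white box of glass slides with a blue lid, 80 x 32 x 36 mm, lying in the tray on top of the microtome; origin at its underside
- section_brush: small section brush, 150 mm long, lying in the tray on top of the microtome; origin at its underside
- block_green: wax block in a green cassette, 40 x 28 x 17 mm, on the bench; origin at its underside
- block_pink: wax block in a pink cassette, 40 x 28 x 17 mm, on the bench; origin at its underside
- forceps_stand: aluminium stand 75 x 50 x 45 mm with a forceps standing in it, 130 mm high in all, on the bench to the right of the wheel; origin at its underside
- dye_jar: dye jar with a black cap, 52 mm across and 85 mm high, on the bench to the right of the wheel; origin at its underside
- blade_dispenser: flat grey blade dispenser, 62 x 26 x 14 mm, on the bench to the left; origin at its underside
- cassette_tray: black tray 150 x 110 x 42 mm with a row of green cassettes, on the bench to the left; origin at its underside

How it is judged:
By the outcome, as a careful person would: the job done as asked, in the order asked, and still so for the second after the job is handed in, with the robot touching nothing.
It also fails if it takes over 72 s, if anything falls off the work surface, if the arm or the gripper's body presses on something with over 40 N, if the wrist force passes 120 N, or if a joint passes its speed limit or range.

## Working session

There is one attempt and no reset: what is moved stays moved. The work goes in short steps, Python scripts to look and compute and a tool call to move; the robot and the scene stay as the last step left them, time stands still between calls to the robot, and variables do not carry over. Pictures are saved under pics/ and viewed, at most 10 in all, crops included, and the job is handed in when it is done.

Besides the shell and the picture viewer there is one more tool, called after ">>>" by a JSON object that holds its "op" and its "data", one argument or row to a line. send_rows: Moves the arm, as the interface text tells. Its arguments: {"type":"object","properties":{"increments":{"type":"array"},"newtons":{"type":"number"}},"required":["increments"]}

```bash
mkdir -p pics
cat > h.py <<'E'
import numpy as np, cv2
from rig import get_state, optics, sign_off
def snap(n,f):
    d=optics.get_image(n); cv2.imwrite(f'pics/{f}.png',d['pixels']); np.savez(f'pics/{f}.npz',**{k:v for k,v in d.items() if k!='pixels'}); return d
E
python3 - <<'E'
from h import *
for n in('scene','side'):
    d=snap(n,n+'0'); R=cv2.Rodrigues(np.array(d['rvec'],float))[0]; print(n,(-R.T@np.array(d['tvec']).ravel()).round(3),R[2].round(2),d['K'][0][0])
a=cv2.imread('pics/scene0.png');b=cv2.imread('pics/side0.png')
s=get_state();print(s)
E
```

```text
scene [1.124 0.455 1.379] [-0.43 -0.28 -0.86] 482.4957417292021
side [-0.279 -0.967  1.122] [ 0.48  0.65 -0.59] 490.2239037948775
{'clock': 0.1, 'qpos': array([ 1.03300528e+00,  2.76550772e-01,  1.50599560e+00,  7.73538373e-07,
        1.36071440e+00, -1.20991713e-01]), 'qd': array([-0.00272999, -0.00146464, -0.00392041, -0.00139803,  0.0008896 ,
       -0.00072061]), 'effort': array([ 3.43836604e-03, -4.17698157e+01, -2.46407694e+01, -2.18490936e-04,
        5.81665750e-03,  9.97443493e-06]), 'position': array([0.2325394 , 0.52536877, 0.23051973]), 'ee_rot': array([-2.70149266e-04,  2.06894464e-01,  9.78362911e-01, -7.89099139e-04]), 'contact_force': array([-0.20960598,  0.46636629, -0.63551033]), 'moment': array([ 0.01146241, -0.06667468,  0.03400068]), 'gripper_force': 0.0, 'width': 0.08551872291259403}
```

View pics/scene0.png

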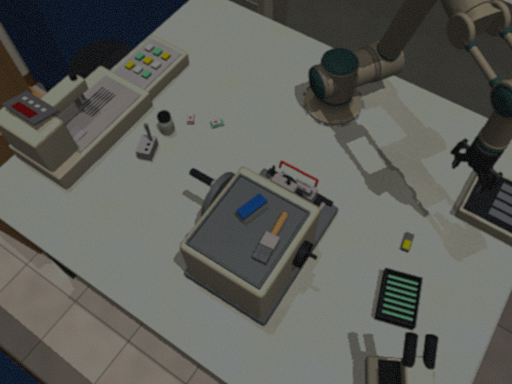

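View pics/side0.png

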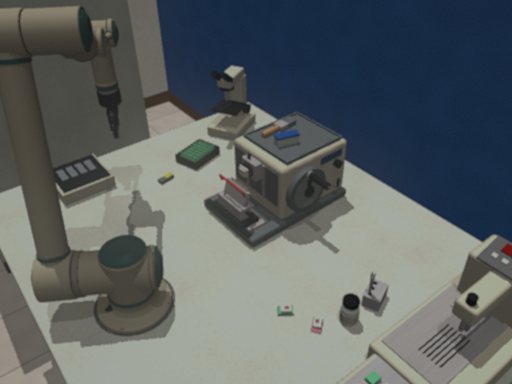

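The scene view shows the microtome at about (255,240) with its handle tip at (193,172). The side view shows the wheel at (307,188), the handle end near (330,183) and the blade holder at (238,200). I'll enlarge both.

Run:
```python
from h import *
a=cv2.imread('pics/scene0.png')[150:270,170:270];b=cv2.imread('pics/side0.png')[150:270,270:370]
f=lambda i:cv2.convertScaleAbs(cv2.resize(i,(400,480),interpolation=cv2.INTER_CUBIC),alpha=1.7,beta=10)
cv2.imwrite('pics/c0.png',np.hstack([f(a),f(b)]))
```

```text
(no output)
```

View pics/c0.png

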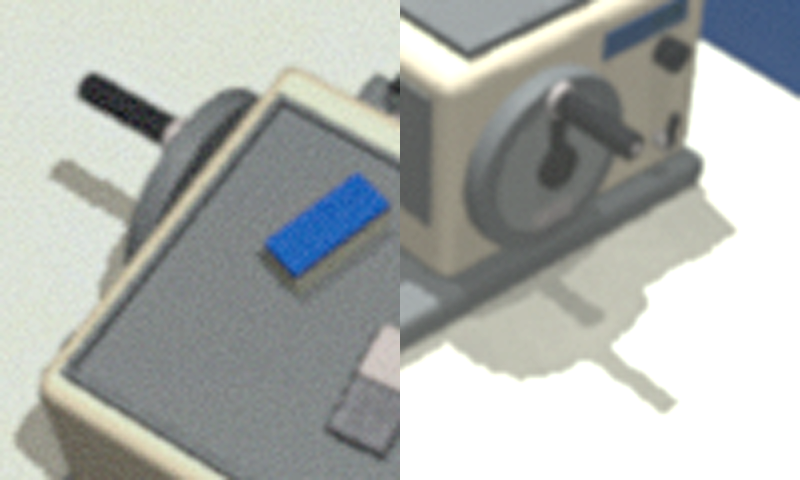

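The handle stands up: its tip is at scene (192.5,172) and side (328.5,187). The rim corners are at scene (242,168) and (182.5,246).

```bash
cat >> h.py <<'E'
def proj(P,d): return cv2.projectPoints(np.array(P,float).reshape(-1,1,3),d['rvec'],d['tvec'],d['K'],None)[0].reshape(-1,2)
def tri(d1,u1,d2,u2):
    M=[np.array(d['K'])@np.c_[cv2.Rodrigues(d['rvec'])[0],np.array(d['tvec']).ravel()] for d in(d1,d2)]
    X=cv2.triangulatePoints(M[0],M[1],np.array(u1,float),np.array(u2,float)).ravel(); return X[:3]/X[3]
def w2(p,pose):
    x,y,a=pose[:3];c,s=np.cos(a),np.sin(a);p=np.atleast_2d(p)
    return np.c_[x+c*p[:,0]-s*p[:,1],y+s*p[:,0]+c*p[:,1],p[:,2]]
E
python3 - <<'E'
from h import *
from scipy.optimize import least_squares
S=np.load('pics/scene0.npz');D=np.load('pics/side0.npz')
print('tip',tri(S,(192.5,172),D,(328.5,187)).round(3),'root',tri(S,(213,182.5),D,(311,175)).round(3))
c=lambda u,v:(u/4+170,v/4+150); e=lambda u,v:((u-400)/4+270,v/4+150)
def pts(q):
    h=q[3];hd=lambda y:[.065*np.sin(h),y,.145+.065*np.cos(h)]
    return w2([hd(-.043),hd(.036)],q),w2([[-.085,.077,.252],[.215,.077,.252]],q),w2([[0,.034,.145]],q)
obs=[c(90,87),c(166,128),c(285,70),c(45,385),e(634,147),e(565,103),e(548,158)]
def f(q):
    a,b,w=pts(q); return (np.r_[proj(a,S),proj(b,S),proj(a,D),proj(w,D)]-obs).ravel()
r=least_squares(f,[.6,0,0,0],loss='soft_l1');print(r.x.round(4),r.fun.reshape(-1,2).round(1))
E
```

```text
tip [ 0.621 -0.141  0.205] root [ 0.618 -0.067  0.211]
[ 0.6237 -0.097   0.0835 -0.0912] [[-1.  -0.2]
 [ 3.4  0.9]
 [-0.4 -7.4]
 [-0.5  0. ]
 [-0.6 -1.1]
 [-2.4 -1. ]
 [ 2.6  0.9]]
```

Run:
```python
from h import *
S=np.load('pics/scene0.npz');D=np.load('pics/side0.npz')
def bp(d,u,z):
    R=cv2.Rodrigues(d['rvec'])[0];C=-R.T@d['tvec'].ravel();r=R.T@np.linalg.solve(d['K'],[*u,1]);return (C+r*(z-C[2])/r[2]).round(3)
print(bp(S,(242,168.5),.252),bp(S,(181.5,246),.252),bp(S,(322,207),.252), bp(S,(258,312),.252))
# side: rim corners
print('side',bp(D,(287,168),.252),bp(D,(345,143),.252),bp(D,(236,142),.252),bp(D,(297,116),.252))
from scipy.optimize import least_squares
a=cv2.imread('pics/scene0.png')
p=(.62,-.098,.04)
print(proj(w2([[-.085,.077,.252],[.215,.077,.252],[-.085,.339,.252],[.215,.339,.252]],p),S).round(1), proj(w2([[-.085,.077,.252],[.215,.077,.252],[-.085,.339,.252],[.215,.339,.252]],p),D).round(1))
```

```text
[ 0.554 -0.008  0.252] [ 0.83  -0.001  0.252] [0.536 0.239 0.252] [0.862 0.255 0.252]
side [ 0.545 -0.035  0.252] [ 0.788 -0.046  0.252] [0.511 0.187 0.252] [0.787 0.192 0.252]
[[241.8 160.4]
 [177.6 244.3]
 [324.3 202.9]
 [265.7 296.5]] [[281.5 168. ]
 [346.9 134.7]
 [229.9 135. ]
 [293.7 107.3]]
```

>>> {"op": "send_rows", "data": {
  "increments": [
    {"gripper": 1, "linear": [0, 0, 0.05], "delta_rot": [0, 0, 0]},
    {"gripper": 1, "linear": [0.02, -0.02, 0.1], "delta_rot": [0, 0, 0]},
    {"gripper": 1, "linear": [0.04, -0.06, 0.13], "delta_rot": [0, 0, 0]},
    {"gripper": 1, "linear": [0.06, -0.1, 0.15], "delta_rot": [0, 0, 0]},
    {"gripper": 1, "linear": [0.08, -0.14, 0.17], "delta_rot": [0, 0, 0]},
    {"gripper": 1, "linear": [0.1, -0.18, 0.18], "delta_rot": [0, 0, 0]},
    {"gripper": 1, "linear": [0.11, -0.23, 0.19], "delta_rot": [0, 0, 0]},
    {"gripper": 1, "linear": [0.12, -0.28, 0.2], "delta_rot": [0, 0, 0]}
  ],
  "newtons": 20
}}

```text
clock: 0.9
position: [0.3516, 0.2513, 0.4299]
ee_rot: [-0.0, 0.207, 0.978, -0.0]
contact_force: [0.4, -0.2, -0.3]
width: -0.0002
gripper_force: 0.0
```

>>> {"op": "send_rows", "data": {
  "increments": [
    {"gripper": 1, "linear": [0, -0.05, 0], "delta_rot": [0, 0, 0]},
    {"gripper": 1, "linear": [0, -0.1, 0], "delta_rot": [0, 0, 0]},
    {"gripper": 1, "linear": [0, -0.15, 0], "delta_rot": [0, 0, 0]},
    {"gripper": 1, "linear": [0, -0.2, 0], "delta_rot": [0, 0, 0]},
    {"gripper": 1, "linear": [0, -0.25, 0], "delta_rot": [0, 0, 0]},
    {"gripper": 1, "linear": [0, -0.3, 0], "delta_rot": [0, 0, 0]},
    {"gripper": 1, "linear": [0, -0.35, 0], "delta_rot": [0, 0, 0]},
    {"gripper": 1, "linear": [0, -0.4, 0], "delta_rot": [0, 0, 0]}
  ]
}}

```text
clock: 1.7
position: [0.3505, -0.1486, 0.4298]
ee_rot: [0.0, 0.207, 0.978, 0.0]
contact_force: [1.4, -0.2, 0.3]
width: -0.0001
gripper_force: 0.0
```

>>> {"op": "send_rows", "data": {
  "increments": [
    {"gripper": 1, "linear": [0.03, -0.03, 0], "delta_rot": [0.14, 0, 0]},
    {"gripper": 1, "linear": [0.06, -0.06, 0], "delta_rot": [0.28, 0, 0]},
    {"gripper": 1, "linear": [0.09, -0.09, 0], "delta_rot": [0.42, 0, 0]},
    {"gripper": 1, "linear": [0.12, -0.12, 0], "delta_rot": [0.56, 0, 0]},
    {"gripper": 1, "linear": [0.15, -0.15, -0.02], "delta_rot": [0.7, 0, 0]},
    {"gripper": 1, "linear": [0.17, -0.16, -0.05], "delta_rot": [0.84, 0, 0]},
    {"gripper": 1, "linear": [0.17, -0.16, -0.08], "delta_rot": [0.98, 0, 0]},
    {"gripper": 1, "linear": [0.17, -0.16, -0.1], "delta_rot": [1.12, 0, 0]}
  ]
}}

```text
clock: 2.5
position: [0.5217, -0.308, 0.3264]
ee_rot: [-0.111, 0.176, 0.827, 0.523]
contact_force: [-0.1, -0.4, 0.2]
width: -0.0002
gripper_force: 0.0
```

Run:
```python
from h import *
s=get_state();print({k:np.round(s[k],3) for k in('clock','qpos','position','ee_rot','contact_force','width')})
print(cv2.Rodrigues(np.eye(3))[0].ravel())
```

```text
{'clock': np.float64(2.5), 'qpos': array([-0.969,  0.719,  1.015,  0.755,  2.299, -1.877]), 'position': array([ 0.522, -0.308,  0.326]), 'ee_rot': array([-0.111,  0.176,  0.827,  0.523]), 'contact_force': array([-0.118, -0.424,  0.227]), 'width': np.float64(-0.0)}
[0. 0. 0.]
```

```bash
cat >> h.py <<'E'
from scipy.spatial.transform import Rotation as Ro
def Rt(): q=get_state()['ee_rot']; return Ro.from_quat([*q[1:],q[0]])
E
python3 - <<'E'
from h import *
T=Ro.from_matrix(np.array([[0,1,0],[0,0,1],[1,0,0]]))
print((T*Rt().inv()).as_rotvec())
E
```

```text
[ 0.39318909  1.1315351  -0.25438609]
```

>>> {"op": "send_rows", "data": {
  "increments": [
    {"gripper": 1, "linear": [0.02, 0, 0], "delta_rot": [0.047, 0.136, -0.031]},
    {"gripper": 1, "linear": [0.04, 0, 0], "delta_rot": [0.094, 0.272, -0.061]},
    {"gripper": 1, "linear": [0.06, 0, 0], "delta_rot": [0.142, 0.407, -0.092]},
    {"gripper": 1, "linear": [0.08, 0, 0], "delta_rot": [0.189, 0.543, -0.122]},
    {"gripper": 1, "linear": [0.08, 0, 0], "delta_rot": [0.236, 0.679, -0.153]},
    {"gripper": 1, "linear": [0.08, 0, 0], "delta_rot": [0.283, 0.815, -0.183]},
    {"gripper": 1, "linear": [0.08, 0, 0], "delta_rot": [0.33, 0.95, -0.214]},
    {"gripper": 1, "linear": [0.08, 0, 0], "delta_rot": [0.393, 1.132, -0.254]}
  ]
}}

```text
clock: 3.3
position: [0.6017, -0.3068, 0.3287]
ee_rot: [-0.491, 0.49, 0.517, 0.502]
contact_force: [0.5, 0.4, 0.6]
width: 0.0002
gripper_force: 0.0
```

>>> {"op": "send_rows", "data": {
  "increments": [
    {"gripper": 1, "linear": [0, 0, 0], "delta_rot": [0.0, 0.0, 0.0]},
    {"gripper": 1, "linear": [0, 0, 0], "delta_rot": [0.0, 0.0, 0.0]}
  ]
}}

```text
clock: 3.5
position: [0.6013, -0.307, 0.3293]
ee_rot: [-0.488, 0.488, 0.52, 0.503]
contact_force: [0.4, 0.3, -0.1]
width: -0.0
gripper_force: 0.0
```

Run:
```python
from h import *
s=get_state();print({k:np.round(s[k],3) for k in('clock','qpos','position','contact_force','width')}, Rt().as_matrix().round(3))
np.savez('pics/p1.npz',p=s['position'],R=Rt().as_matrix())
d=snap('wrist','w1');print(d['T_tool_cam'].round(3),d['K'])
```

```text
{'clock': np.float64(3.5), 'qpos': array([-0.912,  0.949,  0.885,  1.21 ,  2.447, -0.49 ]), 'position': array([ 0.601, -0.307,  0.329]), 'contact_force': array([ 0.449,  0.251, -0.075]), 'width': np.float64(-0.0)} [[-0.048  0.999 -0.017]
 [ 0.017  0.018  1.   ]
 [ 0.999  0.048 -0.018]]
[[-0.001 -0.959 -0.284  0.072]
 [ 1.    -0.001 -0.     0.   ]
 [ 0.    -0.284  0.959 -0.142]
 [ 0.     0.     0.     1.   ]] [[309.71886019   0.         256.42774722]
 [  0.         309.71886019 192.00280806]
 [  0.           0.           1.        ]]
```

View pics/w1.png

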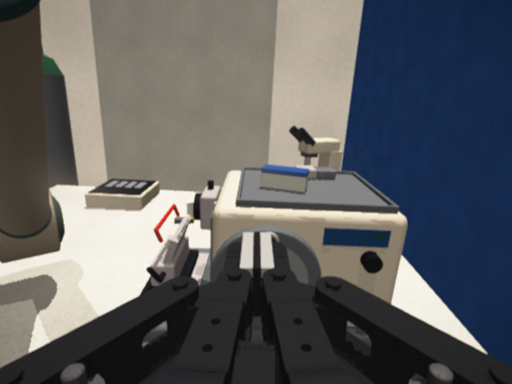

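The wrist view shows the wheel centred near (265,275). The fingers hide the handle, so I'll step aside toward the front.

>>> {"op": "send_rows", "data": {
  "increments": [
    {"gripper": 1, "linear": [-0.04, 0, -0.03], "delta_rot": [0, 0, 0]},
    {"gripper": 1, "linear": [-0.08, 0, -0.06], "delta_rot": [0, 0, 0]},
    {"gripper": 1, "linear": [-0.1, 0, -0.08], "delta_rot": [0, 0, 0]},
    {"gripper": 1, "linear": [-0.1, 0, -0.08], "delta_rot": [0, 0, 0]},
    {"gripper": 1, "linear": [-0.1, 0, -0.08], "delta_rot": [0, 0, 0]}
  ]
}}

```text
clock: 4.05
position: [0.5019, -0.3071, 0.2506]
ee_rot: [-0.487, 0.488, 0.521, 0.503]
contact_force: [0.6, -0.8, 0.1]
width: 0.0004
gripper_force: 0.0
```

Run:
```python
from h import *
s=get_state();print({k:np.round(s[k],3) for k in('clock','qpos','position')}, Rt().as_matrix().round(3))
np.savez('pics/p2.npz',p=s['position'],R=Rt().as_matrix())
d=snap('wrist','w2')
cv2.imwrite('pics/w2c.png',cv2.resize(d['pixels'][100:384,200:],None,fx=2,fy=2,interpolation=cv2.INTER_CUBIC))
```

```text
{'clock': np.float64(4.05), 'qpos': array([-1.006,  0.922,  1.162,  0.875,  2.394, -0.887]), 'position': array([ 0.502, -0.307,  0.251])} [[-0.048  0.999 -0.016]
 [ 0.019  0.017  1.   ]
 [ 0.999  0.048 -0.019]]
```

View pics/w2c.png

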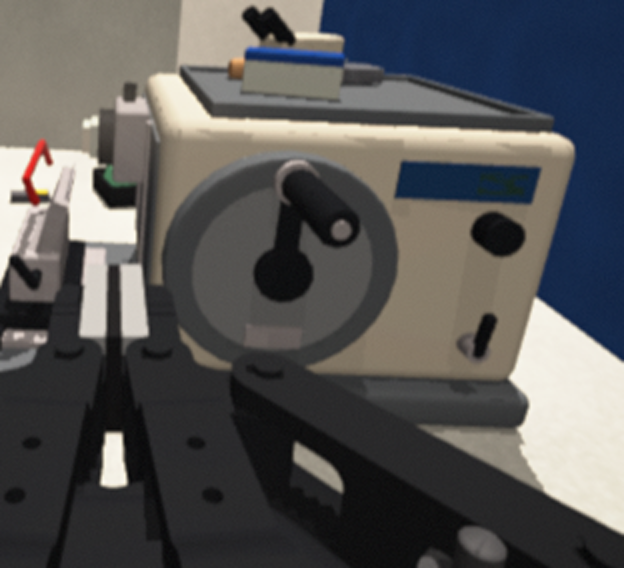

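The wrist view is clear. The hub cap is at (341.5,236.5), the handle end at (371,214.5) and the handle root at about (349,191). Now I'll fit all three views together.

```bash
cat >> h.py <<'E'
def wcam(n,p):
    d=dict(np.load(f'pics/{n}.npz'));q=np.load(f'pics/{p}.npz');T=np.eye(4);T[:3,:3]=q['R'];T[:3,3]=q['p']
    M=np.linalg.inv(T@d['T_tool_cam']);return dict(K=d['K'],rvec=cv2.Rodrigues(M[:3,:3])[0],tvec=M[:3,3])
E
python3 - <<'E'
from h import *
from scipy.optimize import least_squares
S=np.load('pics/scene0.npz');D=np.load('pics/side0.npz');W=wcam('w2','p2')
print('tip W-S',tri(W,(371,214.5),S,(192.5,172)).round(3),'W-D',tri(W,(371,214.5),D,(328.5,187)).round(3),'hub W-D',tri(W,(341.5,236.5),D,(309,190)).round(3))
def f(q):
    P=w2([[0,-.043,.21],[0,.036,.21],[0,.034,.145]],q)
    P=P+[0,0,q[3]]
    return np.r_[(proj(P,W)-[(371,214.5),(349,191),(341.5,236.5)]).ravel(),(proj(P[:2],S)-[(192.5,172),(212.5,182.5)]).ravel(),(proj(P,D)-[(328.5,187),(311.3,175.5),(309,190)]).ravel()]
r=least_squares(f,[.62,-.1,0,0],loss='soft_l1');print(r.x.round(4),r.fun.reshape(-1,2).round(1))
E
```

```text
tip W-S [ 0.622 -0.138  0.209] W-D [ 0.619 -0.146  0.21 ] hub W-D [ 0.619 -0.062  0.146]
[ 0.6201 -0.1     0.0344  0.0013] [[-0.1 -0.6]
 [-0.7  0.3]
 [ 0.6  1.1]
 [-1.8 -1.1]
 [ 0.8  0.8]
 [ 0.  -1.4]
 [-1.  -1.3]
 [ 0.7  0.8]]
```

```bash
cat > path.py <<'E'
from h import *
from scipy.optimize import brentq
ax=np.array([.620,-.100,.145]);yaw=.034
def s_of(t,a=15,b=11,r=12):
    g=lambda s:np.hypot(max(abs(s*t[0])-a,0),max(abs(s*t[1])-b,0))-r
    return brentq(g,12,60)
def F(deg,y=-.012,gap=0):
    th=np.radians(deg);t=np.array([np.cos(th),-np.sin(th)]);h=65*np.array([np.sin(th),np.cos(th)])
    f=(h-(s_of(t)+gap)*t)/1000
    return w2([[f[0],y,.145+f[1]]],(ax[0],ax[1],yaw))[0]
E
python3 - <<'E'
from path import *
S=np.load('pics/scene0.npz');R=cv2.Rodrigues(S['rvec'])[0];C=-R.T@S['tvec'].ravel()
for n,u in dict(stand=(147,157),jar=(166,131),pink=(191,120),green=(217,124)).items():
    r=R.T@np.linalg.solve(S['K'],[*u,1]);print(n,(C-r*C[2]/r[2]).round(3))
print('pre',F(0,gap=12).round(3))
for d in range(0,361,10): print(d,F(d).round(3))
E
```

```text
stand [ 0.569 -0.412  0.   ]
jar [ 0.446 -0.429  0.   ]
pink [ 0.357 -0.386 -0.   ]
green [ 0.32  -0.297  0.   ]
pre [ 0.581 -0.113  0.21 ]
0 [ 0.593 -0.113  0.21 ]
10 [ 0.605 -0.113  0.214]
20 [ 0.616 -0.112  0.216]
30 [ 0.627 -0.112  0.216]
40 [ 0.639 -0.111  0.214]
50 [ 0.651 -0.111  0.209]
60 [ 0.663 -0.111  0.2  ]
70 [ 0.673 -0.11   0.19 ]
80 [ 0.68  -0.11   0.179]
90 [ 0.685 -0.11   0.168]
100 [ 0.688 -0.11   0.157]
110 [ 0.69  -0.11   0.146]
120 [ 0.69  -0.11   0.136]
130 [ 0.689 -0.11   0.126]
140 [ 0.686 -0.11   0.115]
150 [ 0.679 -0.11   0.104]
160 [ 0.67  -0.11   0.094]
170 [ 0.659 -0.111  0.086]
180 [ 0.647 -0.111  0.08 ]
190 [ 0.636 -0.111  0.076]
200 [ 0.625 -0.112  0.074]
210 [ 0.614 -0.112  0.074]
220 [ 0.602 -0.113  0.076]
230 [ 0.589 -0.113  0.081]
240 [ 0.577 -0.113  0.089]
250 [ 0.568 -0.114  0.1  ]
260 [ 0.56  -0.114  0.111]
270 [ 0.555 -0.114  0.122]
280 [ 0.552 -0.114  0.133]
290 [ 0.551 -0.114  0.144]
300 [ 0.551 -0.114  0.154]
310 [ 0.552 -0.114  0.164]
320 [ 0.555 -0.114  0.175]
330 [ 0.562 -0.114  0.186]
340 [ 0.571 -0.114  0.196]
350 [ 0.582 -0.113  0.204]
360 [ 0.593 -0.113  0.21 ]
```

```bash
cat > kin.py <<'E'
from h import *
from scipy.optimize import least_squares
qs=[[1.03300528,.276550772,1.5059956,0,1.36071440,-.120991713],[-.969,.719,1.015,.755,2.299,-1.877],[-.912,.949,.885,1.21,2.447,-.49],[-1.006,.922,1.162,.875,2.394,-.887]]
ps=np.array([[.23254,.52537,.23052],[.522,-.308,.326],[.601,-.307,.329],[.502,-.307,.251]])
qu=[[-.00027,.20689,.97836,-.00079],[-.111,.176,.827,.523],[-.488,.488,.520,.503],[-.487,.488,.521,.503]]
def fk(q,k):
    h,l2,l3,L,e,e2=k;r=lambda a,t:Ro.from_euler(a,t)
    A=r('z',q[0]);B=A*r('y',q[1]);Cc=B*r('y',q[2]);Dd=Cc*r('z',q[3]);E=Dd*r('y',q[4]);G=E*r('z',q[5])
    w=np.array([0,0,h])+A.apply([0,e,0])+B.apply([0,0,l2])+Cc.apply([0,0,l3])+Dd.apply([0,e2,0])
    return w+G.apply([0,0,L]),G,w,np.array([0,0,h])+A.apply([0,e,0])+B.apply([0,0,l2])
def fit():
    f=lambda k:np.concatenate([fk(q,k)[0]-p for q,p in zip(qs,ps)])
    return least_squares(f,[.3,.4,.4,.25,.03,.03])
E
python3 - <<'E'
from kin import *
r=fit();print(r.x.round(3),(r.fun*1e3).round(1).reshape(-1,3))
for q,u in zip(qs,qu):
    o=fk(q,r.x);print('w',o[2].round(3),'elbow',o[3].round(3),(o[1].inv()*Ro.from_quat([*u[1:],u[0]])).as_rotvec().round(2))
E
```

```text
[ 0.097  0.606  0.418  0.361  0.075 -0.006] [[ 1.9  2.4  1.5]
 [-4.8  5.6  1.2]
 [-1.7  4.8  0.9]
 [ 4.6 -7.9 -3.5]]
w [0.235 0.528 0.593] elbow [0.02  0.181 0.681] [0.   0.   1.57]
w [ 0.517 -0.628  0.482] elbow [ 0.288 -0.287  0.554] [ 0.   -0.    1.57]
w [ 0.605 -0.663  0.336] elbow [ 0.361 -0.344  0.45 ] [-0.    0.    1.57]
w [ 0.512 -0.675  0.255] elbow [ 0.322 -0.368  0.464] [0.   0.   1.57]
```

```bash
cat > path.py <<'E'
from h import *
from scipy.optimize import brentq
ax=np.array([.620,-.100,.145]);yaw=.034;A,B,ZC=15,18,8
RT=Ro.from_euler('z',yaw)*Ro.from_euler('x',-np.pi/6)*Ro.from_matrix(np.array([[0,1,0],[0,0,1],[1,0,0]]))
def s_of(t,r=12):
    g=lambda s:np.hypot(max(abs(s*t[0])-A,0),max(abs(s*t[1])-B,0))-r
    return brentq(g,12,60)
def F(deg,y=-.020,gap=0):
    th=np.radians(deg);t=np.array([np.cos(th),-np.sin(th)]);h=65*np.array([np.sin(th),np.cos(th)])
    f=(h-(s_of(t)+gap)*t)/1000
    return w2([[f[0],y,.145+f[1]-ZC/1000]],(ax[0],ax[1],yaw))[0]
E
python3 - <<'E'
from path import *
from kin import fk,fit
k=fit().x
print('drot',(RT*Rt().inv()).as_rotvec().round(3),'pre',F(0,gap=12).round(3))
q=get_state()['qpos']
lo=[-2.89,-.75,.22,-1.18,.11,-2.7];hi=[2.89,2.08,2.7,4.32,2.71,2.7]
K=Ro.from_euler('z',np.pi/2)
for d in range(0,361,10):
    p=F(d)
    def f(x):
        o=fk(x,k);return np.r_[(o[0]-p)*10,((o[1]*K).inv()*RT).as_rotvec()]
    r=least_squares(f,np.clip(q,lo,hi),bounds=(lo,hi));q=r.x
    print(d,p.round(3),q.round(2),round(r.cost,5), fk(q,k)[2].round(2))
E
```

```text
drot [-0.504  0.035  0.004] pre [ 0.582 -0.121  0.202]Traceback (most recent call last):
  File "<stdin>", line 12, in <module>
NameError: name 'least_squares' is not defined
```

Run:
```python
from path import *
from kin import fk,fit,least_squares
k=fit().x
q=get_state()['qpos']
lo=[-2.89,-.75,.22,-1.18,.11,-2.7];hi=[2.89,2.08,2.7,4.32,2.71,2.7]
K=Ro.from_euler('z',np.pi/2)
for d in range(0,361,10):
    p=F(d)
    def f(x):
        o=fk(x,k);return np.r_[(o[0]-p)*10,((o[1]*K).inv()*RT).as_rotvec()]
    r=least_squares(f,np.clip(q,lo,hi),bounds=(lo,hi));q=r.x
    print(d,p.round(3),*((q.round(2),round(r.cost,5), fk(q,k)[2].round(2)) if d%30==0 else ()))
```

```text
0 [ 0.594 -0.121  0.202] [-0.72  0.66  1.39  0.72  1.87 -0.82] 0.0 [ 0.6  -0.43  0.38]
10 [ 0.605 -0.121  0.206]
20 [ 0.616 -0.12   0.208]
30 [ 0.626 -0.12   0.209] [-0.69  0.69  1.3   0.76  1.89 -0.76] 0.0 [ 0.64 -0.43  0.39]
40 [ 0.636 -0.119  0.209]
50 [ 0.648 -0.119  0.206]
60 [ 0.66  -0.119  0.199] [-0.66  0.74  1.22  0.78  1.9  -0.72] 0.0 [ 0.67 -0.43  0.38]
70 [ 0.671 -0.118  0.189]
80 [ 0.679 -0.118  0.178]
90 [ 0.686 -0.118  0.167] [-0.64  0.8   1.19  0.79  1.87 -0.73] 0.0 [ 0.7  -0.43  0.35]
100 [ 0.69  -0.118  0.156]
110 [ 0.693 -0.118  0.145]
120 [ 0.694 -0.117  0.134] [-0.63  0.84  1.19  0.78  1.83 -0.75] 0.0 [ 0.7  -0.43  0.31]
130 [ 0.693 -0.118  0.122]
140 [ 0.689 -0.118  0.109]
150 [ 0.68  -0.118  0.096] [-0.64  0.85  1.27  0.76  1.78 -0.82] 0.0 [ 0.69 -0.43  0.28]
160 [ 0.67  -0.118  0.086]
170 [ 0.659 -0.119  0.078]
180 [ 0.648 -0.119  0.072] [-0.67  0.84  1.37  0.73  1.73 -0.9 ] 0.0 [ 0.66 -0.43  0.25]
190 [ 0.636 -0.119  0.068]
200 [ 0.625 -0.12   0.066]
210 [ 0.615 -0.12   0.065] [-0.7   0.81  1.46  0.71  1.7  -0.96] 0.0 [ 0.63 -0.43  0.25]
220 [ 0.605 -0.121  0.065]
230 [ 0.594 -0.121  0.068]
240 [ 0.582 -0.121  0.075] [-0.73  0.77  1.53  0.68  1.69 -0.99] 0.0 [ 0.59 -0.43  0.26]
250 [ 0.571 -0.122  0.085]
260 [ 0.562 -0.122  0.096]
270 [ 0.556 -0.122  0.107] [-0.75  0.71  1.56  0.67  1.72 -0.99] 0.0 [ 0.57 -0.43  0.29]
280 [ 0.551 -0.122  0.118]
290 [ 0.549 -0.122  0.129]
300 [ 0.547 -0.122  0.14 ] [-0.76  0.66  1.56  0.67  1.76 -0.97] 0.0 [ 0.56 -0.43  0.32]
310 [ 0.548 -0.122  0.152]
320 [ 0.553 -0.122  0.165]
330 [ 0.561 -0.122  0.178] [-0.75  0.64  1.49  0.69  1.82 -0.9 ] 0.0 [ 0.57 -0.43  0.36]
340 [ 0.571 -0.122  0.188]
350 [ 0.582 -0.121  0.196]
360 [ 0.594 -0.121  0.202] [-0.72  0.66  1.39  0.72  1.87 -0.82] 0.0 [ 0.6  -0.43  0.38]
```

>>> {"op": "send_rows", "data": {
  "increments": [
    {"gripper": 1, "linear": [0.01, 0, 0], "delta_rot": [-0.126, 0.009, 0.001]},
    {"gripper": 1, "linear": [0.025, 0, -0.01], "delta_rot": [-0.252, 0.018, 0.002]},
    {"gripper": 1, "linear": [0.045, 0.02, -0.02], "delta_rot": [-0.378, 0.026, 0.003]},
    {"gripper": 1, "linear": [0.06, 0.05, -0.03], "delta_rot": [-0.504, 0.035, 0.004]},
    {"gripper": 1, "linear": [0.07, 0.08, -0.049], "delta_rot": [-0.504, 0.035, 0.004]},
    {"gripper": 1, "linear": [0.07, 0.08, -0.049], "delta_rot": [-0.504, 0.035, 0.004]},
    {"gripper": 1, "linear": [0.07, 0.08, -0.049], "delta_rot": [-0.504, 0.035, 0.004]}
  ]
}}

```text
clock: 4.8
position: [0.5724, -0.2255, 0.2018]
ee_rot: [-0.361, 0.601, 0.623, 0.347]
contact_force: [0.6, -0.5, 0.8]
width: 0.0003
gripper_force: 0.0
```

Run:
```python
from path import *
s=get_state();print(s['clock'],s['position'].round(4),(RT*Rt().inv()).as_rotvec().round(3),s['contact_force'].round(2))
```

```text
4.8 [ 0.5724 -0.2255  0.2018] [-0.001 -0.001 -0.001] [ 0.6  -0.53  0.77]
```

>>> {"op": "send_rows", "data": {
  "increments": [
    {"gripper": 1, "linear": [0, 0.03, 0], "delta_rot": [0, 0, 0]},
    {"gripper": 1, "linear": [0, 0.06, 0], "delta_rot": [0, 0, 0]},
    {"gripper": 1, "linear": [0, 0.085, 0], "delta_rot": [0, 0, 0]},
    {"gripper": 1, "linear": [0, 0.1045, 0], "delta_rot": [0, 0, 0]},
    {"gripper": 1, "linear": [0, 0.1045, 0], "delta_rot": [0, 0, 0]}
  ]
}}

```text
clock: 5.3
position: [0.5715, -0.1214, 0.2018]
ee_rot: [-0.361, 0.602, 0.622, 0.348]
contact_force: [0.6, 1.0, 0.4]
width: 0.0
gripper_force: 0.0
```

Run:
```python
from path import *
s=get_state();print(s['clock'],s['position'].round(4),s['contact_force'].round(2))
np.savez('pics/p3.npz',p=s['position'],R=Rt().as_matrix())
d=snap('wrist','w3');e=snap('side','s3')
W=wcam('w3','p3');print(proj(w2([[0,-.043,.21],[0,.034,.145]],(*ax[:2],yaw)),W).round(1))
f=lambda i:cv2.resize(i,(400,400),interpolation=cv2.INTER_CUBIC)
cv2.imwrite('pics/c3.png',np.hstack([f(d['pixels'][100:350,150:400]),f(e['pixels'][120:245,250:375])]))
```

```text
5.3 [ 0.5715 -0.1214  0.2018] [0.58 0.96 0.41]
[[368.7 284.5]
 [321.1 230.9]]
```

View pics/c3.png

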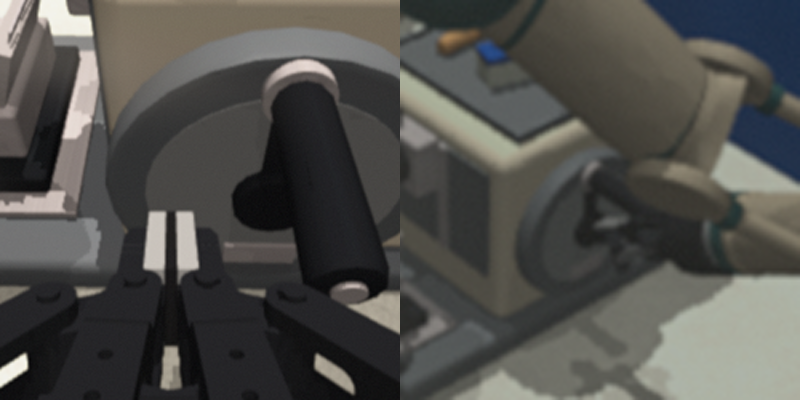

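The handle end is at wrist pixel (368.7,283), against a prediction of (368.7,284.5). The pose is confirmed and the fingers sit beside the handle on its front side, so I start pushing.

>>> {"op": "send_rows", "data": {
  "increments": [
    {"gripper": 1, "linear": [0.012, 0, 0], "delta_rot": [0, 0, 0]},
    {"gripper": 1, "linear": [0.022, 0, 0], "delta_rot": [0, 0, 0]},
    {"gripper": 1, "linear": [0.033, 0, 0.004], "delta_rot": [0, 0, 0]},
    {"gripper": 1, "linear": [0.044, 0.001, 0.006], "delta_rot": [0, 0, 0]},
    {"gripper": 1, "linear": [0.054, 0.001, 0.007], "delta_rot": [0, 0, 0]},
    {"gripper": 1, "linear": [0.064, 0.002, 0.007], "delta_rot": [0, 0, 0]},
    {"gripper": 1, "linear": [0.076, 0.002, 0.004], "delta_rot": [0, 0, 0]},
    {"gripper": 1, "linear": [0.088, 0.002, -0.003], "delta_rot": [0, 0, 0]}
  ]
}}

```text
clock: 6.2
position: [0.6604, -0.1199, 0.1983]
ee_rot: [-0.361, 0.602, 0.622, 0.348]
contact_force: [-1.5, -0.1, 0.9]
width: -0.0001
gripper_force: 0.8
```

Run:
```python
from path import *
s=get_state();print(s['clock'],s['position'].round(4),s['contact_force'].round(2))
np.savez('pics/p4.npz',p=s['position'],R=Rt().as_matrix())
d=snap('wrist','w4');W=wcam('w4','p4')
im=d['pixels'].copy()
for a in range(30,91,10):
    t=np.radians(a)
    u=proj(w2([[.065*np.sin(t),-.043,.145+.065*np.cos(t)]],(*ax[:2],yaw)),W)[0];print(a,u.round(0))
    cv2.circle(im,tuple(int(v) for v in u),2,(0,0,255),-1)
cv2.imwrite('pics/c4.png',cv2.resize(im[60:384,100:450],None,fx=1.6,fy=1.6))
```

```text
6.2 [ 0.6604 -0.1199  0.1983] [-1.49 -0.13  0.92]
30 [240. 287.]
40 [260. 294.]
50 [277. 301.]
60 [289. 309.]
70 [296. 317.]
80 [300. 325.]
90 [300. 332.]
```

View pics/c4.png

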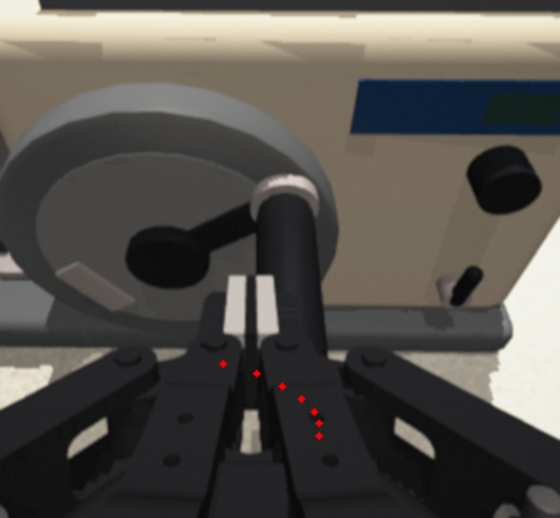

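The wheel is at about 60° with light contact force. I'll continue.

>>> {"op": "send_rows", "data": {
  "increments": [
    {"gripper": 1, "linear": [0.011, 0, -0.01], "delta_rot": [0, 0, 0]},
    {"gripper": 1, "linear": [0.019, 0.001, -0.021], "delta_rot": [0, 0, 0]},
    {"gripper": 1, "linear": [0.026, 0.001, -0.032], "delta_rot": [0, 0, 0]},
    {"gripper": 1, "linear": [0.03, 0.001, -0.043], "delta_rot": [0, 0, 0]},
    {"gripper": 1, "linear": [0.033, 0.001, -0.054], "delta_rot": [0, 0, 0]},
    {"gripper": 1, "linear": [0.034, 0.001, -0.065], "delta_rot": [0, 0, 0]},
    {"gripper": 1, "linear": [0.033, 0.001, -0.077], "delta_rot": [0, 0, 0]},
    {"gripper": 1, "linear": [0.029, 0.001, -0.09], "delta_rot": [0, 0, 0]}
  ]
}}

```text
clock: 7.05
position: [0.6885, -0.1194, 0.107]
ee_rot: [-0.36, 0.602, 0.621, 0.348]
contact_force: [1.2, -0.3, 1.1]
width: -0.0004
gripper_force: 0.6
```

Run:
```python
from path import *
s=get_state();print(s['clock'],s['position'].round(4),s['contact_force'].round(2))
np.savez('pics/p5.npz',p=s['position'],R=Rt().as_matrix())
d=snap('wrist','w5');e=snap('scene','s5')
f=lambda i:cv2.resize(i,(400,400),interpolation=cv2.INTER_CUBIC)
cv2.imwrite('pics/c5.png',np.hstack([f(d['pixels'][60:384,94:418]),f(e['pixels'][80:280,100:300])]))
```

```text
7.05 [ 0.6885 -0.1194  0.107 ] [ 1.22 -0.28  1.14]
```

View pics/c5.png

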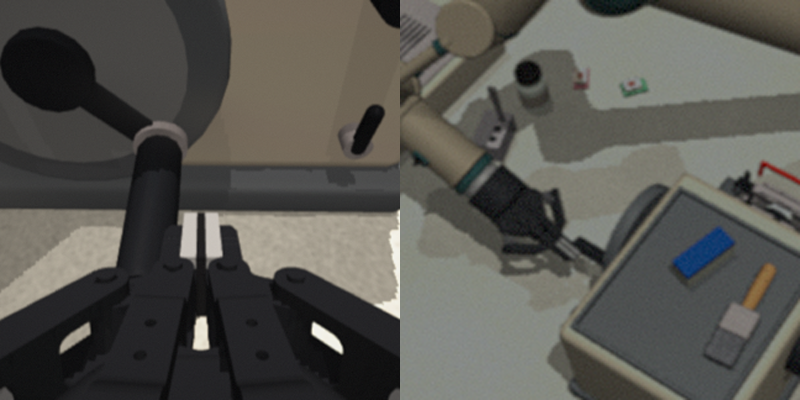

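>>> {"op": "send_rows", "data": {
  "increments": [
    {"gripper": 1, "linear": [-0.009, 0, -0.013], "delta_rot": [0, 0, 0]},
    {"gripper": 1, "linear": [-0.019, 0, -0.023], "delta_rot": [0, 0, 0]},
    {"gripper": 1, "linear": [-0.03, -0.001, -0.031], "delta_rot": [0, 0, 0]},
    {"gripper": 1, "linear": [-0.041, -0.001, -0.037], "delta_rot": [0, 0, 0]},
    {"gripper": 1, "linear": [-0.053, -0.001, -0.041], "delta_rot": [0, 0, 0]},
    {"gripper": 1, "linear": [-0.064, -0.002, -0.043], "delta_rot": [0, 0, 0]},
    {"gripper": 1, "linear": [-0.074, -0.002, -0.044], "delta_rot": [0, 0, 0]},
    {"gripper": 1, "linear": [-0.084, -0.003, -0.044], "delta_rot": [0, 0, 0]}
  ]
}}

```text
clock: 7.95
position: [0.6037, -0.1225, 0.0636]
ee_rot: [-0.361, 0.603, 0.621, 0.347]
contact_force: [1.9, -0.5, -2.1]
width: 0.0
gripper_force: 1.2
```

Run:
```python
from path import *
s=get_state();print(s['clock'],s['position'].round(4),s['contact_force'].round(2))
np.savez('pics/p6.npz',p=s['position'],R=Rt().as_matrix())
d=snap('wrist','w6');e=snap('side','s6')
f=lambda i:cv2.resize(i,(400,400),interpolation=cv2.INTER_CUBIC)
cv2.imwrite('pics/c6.png',np.hstack([f(d['pixels'][60:384,94:418]),f(e['pixels'][130:330,250:450])]))
```

```text
7.95 [ 0.6037 -0.1225  0.0636] [ 1.92 -0.45 -2.09]
```

View pics/c6.png

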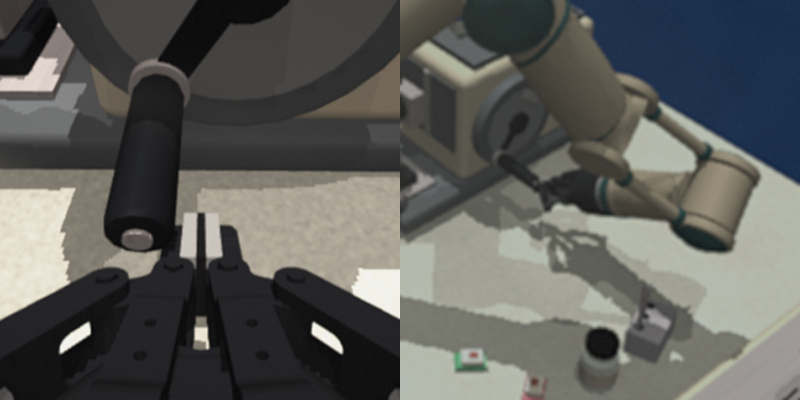

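The handle is at about 222°, with the fingers behind and below it and the arm clear of the stand. I'll continue up the front side.

>>> {"op": "send_rows", "data": {
  "increments": [
    {"gripper": 1, "linear": [-0.011, 0, 0.003], "delta_rot": [0, 0, 0]},
    {"gripper": 1, "linear": [-0.023, 0, 0.01], "delta_rot": [0, 0, 0]},
    {"gripper": 1, "linear": [-0.034, -0.001, 0.02], "delta_rot": [0, 0, 0]},
    {"gripper": 1, "linear": [-0.043, -0.001, 0.031], "delta_rot": [0, 0, 0]},
    {"gripper": 1, "linear": [-0.049, -0.001, 0.042], "delta_rot": [0, 0, 0]},
    {"gripper": 1, "linear": [-0.054, -0.001, 0.053], "delta_rot": [0, 0, 0]},
    {"gripper": 1, "linear": [-0.056, -0.001, 0.064], "delta_rot": [0, 0, 0]},
    {"gripper": 1, "linear": [-0.058, -0.001, 0.075], "delta_rot": [0, 0, 0]}
  ]
}}

```text
clock: 8.85
position: [0.5457, -0.1233, 0.1399]
ee_rot: [-0.361, 0.602, 0.621, 0.347]
contact_force: [-0.9, -2.5, -2.6]
width: -0.0002
gripper_force: 1.6
```

```bash
cat > ang.py <<'E'
from path import *
import sys
# wheel angle from the bright spindle cap at the handle's end in the wrist picture
def measure(n):
    s=get_state();print(s['clock'],s['position'].round(4),s['contact_force'].round(2))
    np.savez(f'pics/q{n}.npz',p=s['position'],R=Rt().as_matrix());d=snap('wrist',f'v{n}');W=wcam(f'v{n}',f'q{n}')
    g=cv2.cvtColor(d['pixels'],cv2.COLOR_BGR2GRAY)
    m=(g>110).astype(np.uint8);nl,lab,st,c=cv2.connectedComponentsWithStats(m)
    a=np.arange(180,380,.5);t=np.radians(a)
    P=proj(w2(np.c_[.065*np.sin(t),-.043+0*t,.145+.065*np.cos(t)],(*ax[:2],yaw)),W)
    for i in range(1,nl):
        if 40<st[i,4]<700:
            e=np.hypot(*(P-c[i]).T);j=e.argmin()
            if e[j]<12: print('cap?',c[i].round(1),'area',st[i,4],'angle',a[j],'err px',e[j].round(1))
if __name__=='__main__': measure(sys.argv[1])
E
python3 ang.py 6b
```

```text
8.85 [ 0.5457 -0.1233  0.1399] [-0.9  -2.51 -2.56]
cap? [293.1 244.8] area 53 angle 295.5 err px 8.1
cap? [358.1 332.9] area 240 angle 193.0 err px 2.9
```

>>> {"op": "send_rows", "data": {
  "increments": [
    {"gripper": 1, "linear": [0.001, 0, 0.012], "delta_rot": [0, 0, 0]},
    {"gripper": 1, "linear": [0.006, 0, 0.025], "delta_rot": [0, 0, 0]},
    {"gripper": 1, "linear": [0.014, 0, 0.038], "delta_rot": [0, 0, 0]},
    {"gripper": 1, "linear": [0.019, 0, 0.043], "delta_rot": [0, 0, 0]},
    {"gripper": 1, "linear": [0.024, 0, 0.048], "delta_rot": [0, 0, 0]},
    {"gripper": 1, "linear": [0.024, 0, 0.048], "delta_rot": [0, 0, 0]}
  ]
}}

```text
clock: 9.5
position: [0.5716, -0.1231, 0.1876]
ee_rot: [-0.36, 0.602, 0.622, 0.348]
contact_force: [-0.1, -0.0, -0.9]
width: 0.0002
gripper_force: 0.0
```

```bash
python3 ang.py 7
python3 - <<'E'
from path import *
im=cv2.imread('pics/v7.png')
cv2.imwrite('pics/c7.png',cv2.resize(im[100:350,150:450],None,fx=2,fy=2,interpolation=cv2.INTER_CUBIC))
E
```

```text
9.5 [ 0.5716 -0.1231  0.1876] [-0.14 -0.03 -0.94]
cap? [319.9 261.5] area 79 angle 340.5 err px 7.6
cap? [306.6 278.7] area 147 angle 334.0 err px 6.7
```

View pics/c7.png

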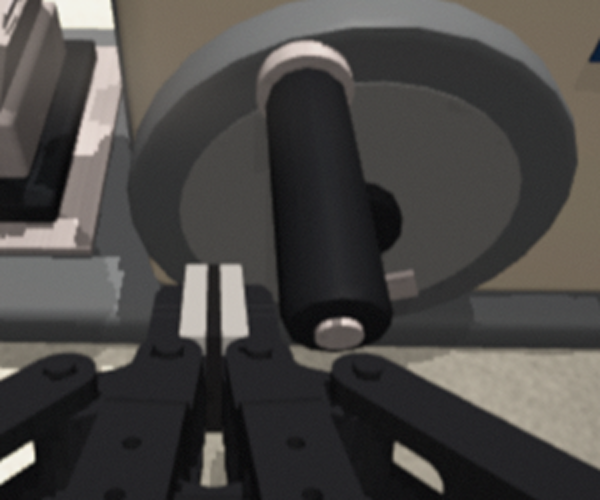

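>>> {"op": "send_rows", "data": {
  "increments": [
    {"gripper": 1, "linear": [0.0055, 0, 0.004], "delta_rot": [0, 0, 0]},
    {"gripper": 1, "linear": [0.011, 0, 0.008], "delta_rot": [0, 0, 0]},
    {"gripper": 1, "linear": [0.0155, 0, 0.011], "delta_rot": [0, 0, 0]},
    {"gripper": 1, "linear": [0.0155, 0, 0.011], "delta_rot": [0, 0, 0]},
    {"gripper": 1, "linear": [0.008, 0, 0.011], "delta_rot": [0, 0, 0]},
    {"gripper": 1, "linear": [0.001, 0.001, 0.014], "delta_rot": [0, 0, 0]},
    {"gripper": 1, "linear": [0.001, 0.001, 0.014], "delta_rot": [0, 0, 0]},
    {"gripper": 1, "linear": [0.001, 0.001, 0.014], "delta_rot": [0, 0, 0]}
  ]
}}

```text
clock: 10.35
position: [0.5712, -0.1225, 0.2011]
ee_rot: [-0.361, 0.603, 0.621, 0.348]
contact_force: [1.2, -0.3, 0.0]
width: -0.0002
gripper_force: 0.0
```

```bash
cat > cmp.py <<'E'
from path import *
import sys
# shift of the handle's end between picture w3 (wheel at 0) and now, less the shift expected from the camera's own move
n=sys.argv[1];s=get_state();print(s['clock'],s['position'].round(4),s['contact_force'].round(2))
np.savez(f'pics/q{n}.npz',p=s['position'],R=Rt().as_matrix());d=snap('wrist',f'v{n}');W=wcam(f'v{n}',f'q{n}');W3=wcam('w3','p3')
a=cv2.imread('pics/w3.png');b=d['pixels']
e=lambda t,W,y=-.043:proj(w2([[.065*np.sin(t),y,.145+.065*np.cos(t)]],(*ax[:2],yaw)),W)[0]
for y,u in ((-.043,(369,283)),(.036,(338,149))):
    w=14 if y<0 else 16
    T=a[u[1]-w:u[1]+w,u[0]-w:u[0]+w];S=b[u[1]-50:u[1]+50,u[0]-60:u[0]+60]
    r=cv2.matchTemplate(S,T,cv2.TM_CCOEFF_NORMED);_,v,_,l=cv2.minMaxLoc(r)
    sh=np.array([l[0]+w-60,l[1]+w-50]);print('shift',sh,'score',round(v,3))
    for g in (-15,-12,-9,-6,-4,-2,0,2,4): print(g,(e(np.radians(g),W,y)-e(0,W3,y)).round(1),end=' ')
    print()
E
python3 cmp.py 8
```

```text
10.35 [ 0.5712 -0.1225  0.2011] [ 1.16 -0.35  0.  ]
shift [-14  -4] score 0.807
-15 [-38.7  -0.7] -12 [-30.9  -1.6] -9 [-23.   -2.3] -6 [-15.1  -2.8] -4 [-9.8 -3. ] -2 [-4.5 -3.2] 0 [ 0.7 -3.2] 2 [ 5.8 -3.2] 4 [11.  -3.1] 
shift [-12  -2] score 0.992
-15 [-27.6   0.7] -12 [-22.1  -0.3] -9 [-16.5  -1.1] -6 [-10.9  -1.7] -4 [-7.2 -1.9] -2 [-3.5 -2.1] 0 [ 0.3 -2.2] 2 [ 4.  -2.1] 4 [ 7.6 -2. ]
```

The wheel stands at -6.0°, exactly as planned, so 6.8 mm of push remain.

>>> {"op": "send_rows", "data": {
  "increments": [
    {"gripper": 1, "linear": [0.008, 0, 0], "delta_rot": [0, 0, 0]},
    {"gripper": 1, "linear": [0.014, 0, 0], "delta_rot": [0, 0, 0]},
    {"gripper": 1, "linear": [0.017, 0, 0], "delta_rot": [0, 0, 0]},
    {"gripper": 1, "linear": [0.019, 0, 0], "delta_rot": [0, 0, 0]},
    {"gripper": 1, "linear": [0.0208, 0, 0], "delta_rot": [0, 0, 0]},
    {"gripper": 1, "linear": [0.0208, 0, 0], "delta_rot": [0, 0, 0]},
    {"gripper": 1, "linear": [0.01, 0, 0], "delta_rot": [0, 0, 0]},
    {"gripper": 1, "linear": [0, 0, 0], "delta_rot": [0, 0, 0]}
  ]
}}

```text
clock: 11.2
position: [0.5706, -0.1221, 0.2008]
ee_rot: [-0.361, 0.602, 0.621, 0.348]
contact_force: [-1.0, 1.1, 0.6]
width: 0.0002
gripper_force: 0.0
```

>>> {"op": "send_rows", "data": {
  "increments": [
    {"gripper": 1, "linear": [0, 0, 0], "delta_rot": [0, 0, 0]},
    {"gripper": 1, "linear": [0, 0, 0], "delta_rot": [0, 0, 0]}
  ]
}}

```text
clock: 11.4
position: [0.5711, -0.1224, 0.2012]
ee_rot: [-0.361, 0.603, 0.621, 0.348]
contact_force: [-0.1, 0.0, 0.0]
width: -0.0002
gripper_force: 0.0
```

```bash
python3 cmp.py 9
```

```text
11.4 [ 0.5711 -0.1224  0.2012] [-0.06  0.02  0.03]
shift [-5 -3] score 0.985
-15 [-38.6  -0.5] -12 [-30.8  -1.4] -9 [-22.9  -2.1] -6 [-15.   -2.7] -4 [-9.7 -2.9] -2 [-4.4 -3. ] 0 [ 0.8 -3.1] 2 [ 5.9 -3.1] 4 [11.1 -3. ] 
shift [-3 -2] score 0.997
-15 [-27.6   0.8] -12 [-22.1  -0.2] -9 [-16.5  -1. ] -6 [-10.9  -1.6] -4 [-7.1 -1.8] -2 [-3.4 -2. ] 0 [ 0.3 -2.1] 2 [ 4. -2.] 4 [ 7.6 -1.9]
```

It still reads -2°, so I'll nudge 2.2 mm farther.

>>> {"op": "send_rows", "data": {
  "increments": [
    {"gripper": 1, "linear": [0.01, 0, 0], "delta_rot": [0, 0, 0]},
    {"gripper": 1, "linear": [0.018, 0, 0], "delta_rot": [0, 0, 0]},
    {"gripper": 1, "linear": [0.021, 0, 0], "delta_rot": [0, 0, 0]},
    {"gripper": 1, "linear": [0.0225, 0, 0], "delta_rot": [0, 0, 0]},
    {"gripper": 1, "linear": [0.023, 0, 0], "delta_rot": [0, 0, 0]},
    {"gripper": 1, "linear": [0.023, 0, 0], "delta_rot": [0, 0, 0]},
    {"gripper": 1, "linear": [0.01, 0, 0], "delta_rot": [0, 0, 0]},
    {"gripper": 1, "linear": [0, 0, 0], "delta_rot": [0, 0, 0]}
  ]
}}

```text
clock: 12.25
position: [0.5703, -0.1221, 0.2009]
ee_rot: [-0.361, 0.602, 0.621, 0.348]
contact_force: [0.9, 0.1, -0.5]
width: 0.0006
gripper_force: 0.0
```

>>> {"op": "send_rows", "data": {
  "increments": [
    {"gripper": 1, "linear": [0, 0, 0], "delta_rot": [0, 0, 0]},
    {"gripper": 1, "linear": [0, 0, 0], "delta_rot": [0, 0, 0]}
  ]
}}

```text
clock: 12.45
position: [0.5711, -0.1224, 0.2012]
ee_rot: [-0.361, 0.603, 0.621, 0.348]
contact_force: [-0.1, -1.0, 0.3]
width: -0.0006
gripper_force: 0.0
```

```bash
python3 cmp.py 10
```

```text
12.45 [ 0.5711 -0.1224  0.2012] [-0.05 -0.96  0.31]
shift [-1 -3] score 0.927
-15 [-38.6  -0.5] -12 [-30.8  -1.4] -9 [-22.9  -2.1] -6 [-15.   -2.6] -4 [-9.8 -2.9] -2 [-4.5 -3. ] 0 [ 0.7 -3.1] 2 [ 5.9 -3.1] 4 [11. -3.] 
shift [ 0 -2] score 0.997
-15 [-27.6   0.8] -12 [-22.1  -0.2] -9 [-16.5  -1. ] -6 [-10.9  -1.5] -4 [-7.2 -1.8] -2 [-3.5 -2. ] 0 [ 0.3 -2. ] 2 [ 4. -2.] 4 [ 7.6 -1.9]
```

The wheel is within about 0.4° of the top. I'll let go and stand clear.

>>> {"op": "send_rows", "data": {
  "increments": [
    {"gripper": 1, "linear": [-0.005, -0.03, 0], "delta_rot": [0, 0, 0]},
    {"gripper": 1, "linear": [-0.005, -0.06, 0], "delta_rot": [0, 0, 0]},
    {"gripper": 1, "linear": [-0.005, -0.1, 0.01], "delta_rot": [0, 0, 0]},
    {"gripper": 1, "linear": [-0.005, -0.13, 0.03], "delta_rot": [0, 0, 0]},
    {"gripper": 1, "linear": [-0.005, -0.15, 0.05], "delta_rot": [0, 0, 0]},
    {"gripper": 1, "linear": [-0.005, -0.15, 0.06], "delta_rot": [0, 0, 0]},
    {"gripper": 1, "linear": [-0.005, -0.15, 0.06], "delta_rot": [0, 0, 0]},
    {"gripper": 1, "linear": [-0.005, -0.15, 0.06], "delta_rot": [0, 0, 0]}
  ]
}}

```text
clock: 13.3
position: [0.5663, -0.2712, 0.2605]
ee_rot: [-0.361, 0.602, 0.621, 0.347]
contact_force: [0.5, 0.3, -1.1]
width: -0.0002
gripper_force: 0.0
```

```bash
python3 -c "
from h import *
s=get_state();print(s['clock'],s['position'].round(3),s['contact_force'].round(2),abs(s['qd']).max().round(3));print(sign_off())"
```

```text
13.3 [ 0.566 -0.271  0.261] [ 0.54  0.29 -1.12] 0.018
the job is handed in; nothing more can be done
None
```

I pushed the wheel clockwise through one full turn; by the wrist camera the handle stands within about 0.5° of straight up, the arm is clear, and the job was handed in at 13.3 s.

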